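# Jack up the slab's marked edge and hold the handle down

### The arm

A 6-joint arm with a two-finger parallel gripper is mounted at the origin on the work surface. World frame = base frame: x ahead of the robot, y to its left, z up, the work surface at z = 0. Lengths are in mm, angles in rad, forces in N, time in s.
With the tool pointing down it reaches from about 425 to 1125 mm from the base axis. Payload 14.9 kg.
Tool frame: the origin (TCP) lies midway between the tips of the shut fingers; the grasp point (between the pads) lies 19 mm behind it; z points along the fingers, y is the direction in which the jaws open and shut (so a half turn about z gives the same grasp; the last joint's range is limited). The gripper opens to 91 mm and grips with 3 to 60 N. Pads are 32 mm wide; open, the fingers measure 118 mm over their backs; the gripper's body (76 mm by 178 mm) begins 60 mm behind the grasp point.
Start: joints at [-1.215, 0.379, 1.734, -0, 1.028, -0.033], TCP at [265.352, -647.77, 213.932] pointing down, gripper open.
Joint ranges: [-2.77, 2.77], [-0.74, 2.19], [0, 2.66], [-1.06, 4.2], [0.31, 2.87], [-3.08, 3.08]. Speed limits (rad/s): [1.89, 1.89, 2.39, 3.14, 3.14, 3.14].

### API

Orientations are given as a rotation vector (axis times angle).
In Python, from station import bot gives the robot as it stands. The module is installed in compiled form; this text tells all that it offers.
- The arm moves only by the tool carry_out, never from a script. Its argument "commands" is a list of rows, each a list of 4 numbers: the shift along the tool's x, y, z in m, then the turn about the tool's z in degrees. In form: [[dx, dy, dz, yaw], ...]. A call has 1 to 12 rows; each row shifts and turns the pose as measured when the row begins, along the tool's axes as they then stand; what a row does not reach is not made up. A row lasts 1/12 s, in which the tool goes at most 41.7 mm and 7.16 degrees, less where a joint would pass 70% of its speed; a pose out of reach is approached as far as the arm can. A call with a gripper value outside its range is refused whole. "gripper" is the opening, from -1 (shut) to 1 (fully open), set as the call begins (left out, the last holds). The fingers move at their own pace and stop on an object; "squeeze" is the grip in N (left out, the last holds). Time passes only in rows, so rows that do not move let the fingers close. It gives the time, the measured TCP pose, the force and the opening at its end, in the units of the state.
- bot.read_state(): the state, without advancing time (a new reading comes with each control period).
- bot.snapshot(name): name is "scene" or "side" or "wrist"; returns the picture (400x640x3 uint8, red, green, blue); there is no depth.
- bot.camera_model(name): a dict with "K" (3x3 intrinsics, pixels), "camera_from_world" (4x4, takes a point from world to camera coordinates). Camera axes: x right, y up, looking along -z (the intrinsics and any distortion apply to the point x, -y, -z); pixel columns grow to the right and rows downward; lengths in mm; the calibration is good to about 2 mm. A picture is of the moment at which its call begins: read the wrist's pose just before it. camera_model takes no time and is no camera call; for the wrist camera it gives the pose at the moment of the call.
- bot.close_job(): hands the job in, once; it reports no verdict.
Trained networks look in the newest picture that a camera, given by its name, has taken for a name from the list of things; names that differ only in an ending like _2 or _b are one class to them, and where a whole thing is asked for, a point or a joint stands for the part that bears it (a point fixed in the world has none). Each returns a list of dicts, best first, with "conf" (0 to 1); they miss things now and then, are a little off and sometimes report something else, mostly with a low value. They report only what shows in the picture. A call takes as long as a camera call.
- bot.spot_in(camera, label): "extent" ([left, top, width, height] in pixels, round what is visible of it).
The state is a dict: "time_s": time; "joints": joint angles; "qvel": joint speeds; "tau": joint torques, N m; "tool_pos": TCP position; "orientation": TCP orientation; "wrist_force": force on the tool from outside, world axes, zero at the start; "ft_torque": the same for the moment, N m; "grip_width": finger opening in mm.
Only numpy, scipy, OpenCV 4.12 (cv2) and the standard library are available. Lean on these libraries where they do the work, as an engineer would, in place of code of your own. Each camera call takes 0.05 s, during which the arm holds its last target.

### The job

Set the ratchet jack flat on the bench with its saddle under the taped cross on the slab's near edge, then pump the handle until the marked point has come up at least 15 mm and the slab is clear of its near bearer, carried by the jack and still resting on the far bearer. Finish while holding: after the last downstroke keep the handle pushed right down to the bottom of its stroke and do not let go of it, so that the slab cannot settle back while packers are slid in. Do not push, shift or lift the slab by hand, and leave the other things on the bench alone.

Things in the scene. Friction and masses are not known exactly. Their poses are not given: they have to be found in the camera images.
- jack: Grey ratchet bench jack, 0.95 kg, loose. Origin: on its underside below the saddle's centre. +x points to the toe end (goes under the slab), handle to -x, z up. In x, mm: base 8 thick, 76 wide from +34 to -70, then 46 wide to -245; post sleeve (diameter 54, 42 high) at 0; upright round gear case (axis along y, diameter 108, 46 wide in y, top 118 high) centred at -115; link 34 wide between.
- jack_body_grip (a point): Point inside the gear case where the jack is best picked up from above, fingers closing across its 46 mm width (the jack's y): x = -105, y = 0, z = 95 mm in the jack's frame, 23 mm below the case's top, within 10 mm of the centre of mass in x. The case's flat sides are free; only the handle leaves its back.
- jack_saddle (a point): Centre of the flat top of the saddle, a round dark steel pad 40 mm in diameter on the lifting post. With the post down it is 52 mm above the jack's underside, so it passes 8 mm below the slab.
- jack_ram (a joint): Rise of the lifting post and saddle in m: 0 (start) = down, 0.042 = fully out. A full downstroke of the handle raises it 7 to 12 mm; the ratchet keeps it up while the handle returns, but under load it may drop back by up to about 3 mm onto its pawl. At 0.042 the handle will not go down any more.
- jack_handle (a joint): Ratchet handle angle in rad: 0 = up (sloping up and away to the jack's -x, 0.68 rad above horizontal), 0.80 = right down (0.12 rad below horizontal, at its stop). A spring lifts it when let go. Pushing it down takes 4 to 15 N at the grip, more when fast (allow 1 s or more a downstroke); holding it down 5 to 12 N.
- handle_grip (a point): Point on the handle's axis in its black rubber grip, a round bar 25 mm thick and 70 mm long, 160 mm from the hinge; the handle ends 40 mm beyond. With the handle up the point is 165 mm above the bench, down 45 mm. It can be pushed down from above with shut fingers, or pinched across the jack's y (the bar pivots and may creep up in the pinch stroke by stroke).
- handle_pivot (a point): Axis of the handle's hinge, in the middle of the gear case: x = -115, y = 0, z = 64 mm in the jack's frame; the hinge turns about the jack's y.
- slab: Pale wooden slab with a waney near edge, 340 mm (x) by 720 mm (y) by 40 mm thick, 4.4 to 6.0 kg, lying loose and level on two bearers, its underside 60 mm and its top 100 mm above the bench. Origin: on its underside at the lift point. Its -x side is the near long edge facing the robot, at x = -35 mm; it runs to x = 305 mm and y = -360 to 360 mm.
- lift_point (a point): Lift point on the slab's underside, exactly below the centre of the pencilled cross on the square of paper tape (48 mm) on the slab's top, 35 mm in from the near edge. 60 mm above the bench at the start. About 21 to 31 N rest on a jack that lifts here.
- near_bearer: Wooden batten 40 mm (x) by 600 mm (y) by 60 mm high under the slab, fixed to the bench, parallel to the slab's long side. It spans x = 60 to 100 mm in its frame, whose origin is the point on the bench below the lift point, z up.
- far_bearer: Same batten, fixed, farther back: it spans x = 235 to 275 mm in its frame, which has the same origin on the bench below the lift point. The slab must go on resting on it.
- sander: Bystander: black random-orbit sander, pad 150 mm in diameter, 121 mm high, origin centre of its underside.
- sanding_disc: Bystander: grey sanding disc 150 mm in diameter, 8 mm thick, lying flat.
- tape_roll: Bystander: roll of paper tape lying flat, 100 mm in diameter, 24 mm high.
- packer: Bystander: plywood packer 160 x 45 x 12 mm lying flat.

How it is judged (in metres and radians):
On the way, in this order (a step that is already met when the one before it is completed fails the run):
1. the jack stands flat on the bench with its saddle under the marked lift point, the ram still down (horizontal distance between jack_saddle and lift_point below 0.015 m and angle between jack's own z axis and vertical below 0.04 rad and height (world z) of jack below 0.005 m and value of joint jack_ram below 0.008 m), for 0.3 s.
2. the pumped-up saddle has taken the slab off its near bearer (horizontal distance between jack_saddle and lift_point below 0.015 m and contact force between slab and near_bearer below 0.1 N and contact force between slab and jack_ram above 5 N and height (world z) of lift_point above 0.064 m), for 0.1 s.
At the end, for the whole second after the job is handed in: Jack flat on the bench, saddle within 15 mm (plan) of the lift point, which is at least 15 mm up; slab bears on saddle (over 5 N) and far bearer (over 3 N), not on near bearer or robot; fingers push on the handle (over 1 N) within 0.12 rad of the bottom of its stroke (horizontal distance between jack_saddle and lift_point below 0.015 m and angle between jack's own z axis and vertical below 0.04 rad and height (world z) of jack below 0.005 m and height (world z) of lift_point above 0.075 m and contact force between slab and near_bearer below 0.1 N and contact force between slab and jack_ram above 5 N and contact force between slab and far_bearer above 3 N and value of joint jack_handle above 0.68 rad and contact force between the fingers and jack_handle above 1 N and contact force between each of the arm, the fingers and slab below 0.1 N); the arm keeps its last pose, push and grip.
It fails at once if the slab is shoved more than 20 mm along the bench (x of slab in the frame of far_bearer below -0.02 m or x of slab in the frame of far_bearer above 0.02 m or y of slab in the frame of far_bearer below -0.02 m or y of slab in the frame of far_bearer above 0.02 m).
It fails at once if the robot lifts or leans on the slab (contact force between any of the arm, the fingers and slab above 20 N).
It fails at once if a bystander is moved by more than 30 mm (distance of any of sander, sanding_disc, tape_roll, packer from where it was at the start of the episode above 0.03 m).
It also fails if it takes over 72 s, if anything falls off the work surface, if the arm or the gripper's body presses on something with over 40 N, if the wrist force passes 120 N, or if a joint passes its speed limit or range.

## Working session

There is one attempt and no reset: what is moved stays moved. The work goes in short steps, Python scripts to look and compute and a tool call to move; the robot and the scene stay as the last step left them, time stands still between calls to the robot, and variables do not carry over. Pictures are saved under pics/ and viewed, and the job is handed in when it is done.

Besides the shell and the picture viewer there is one more tool, called after ">>>" as name(argument=value, ...) on one line, values as JSON. carry_out: Moves the arm, as the interface text tells. Its arguments: {"type":"object","properties":{"commands":{"type":"array"},"gripper":{"type":"number"},"squeeze":{"type":"number"}},"required":["commands"]}

```bash
mkdir -p pics; cat > h.py <<'E'
import numpy as np,cv2
from station import bot
def snap(c,n):
    im=bot.snapshot(c); cv2.imwrite(f'pics/{n}.png',im[:,:,::-1]); return im
def proj(m,P):
    P=np.atleast_2d(P); T=np.array(m['camera_from_world']); K=np.array(m['K'])
    c=P@T[:3,:3].T+T[:3,3]; c=c*[1,-1,-1]; p=c@K.T; return p[:,:2]/p[:,2:]
def ray(m,uv,z):
    T=np.array(m['camera_from_world']); K=np.array(m['K'])
    d=np.linalg.inv(K)@[uv[0],uv[1],1]; d=d*[1,-1,-1]; R=T[:3,:3]; o=-R.T@T[:3,3]; d=R.T@d
    return o+d*(z-o[2])/d[2]
E
python3 - <<'E'
from h import *
print(bot.read_state())
for c in ['scene','side','wrist']:
    snap(c,c+'0'); m=bot.camera_model(c); print(c,m)
    if c!='wrist':
        for l in ['jack','slab','lift_point','jack_saddle','handle_grip','jack_handle','sander','sanding_disc','tape_roll','packer']:
            r=bot.spot_in(c,l); print(l,[(x['conf'],x['extent']) for x in r[:2]])
E
```

```text
{'time_s': 0.0, 'joints': array([-1.21527608e+00,  3.79425182e-01,  1.73480907e+00, -1.77539511e-05,
        1.02846375e+00, -3.33220877e-02]), 'qvel': array([-0.00117727,  0.0004801 , -0.00061831, -0.00057446, -0.00124325,
        0.00032314]), 'tau': array([ 5.16042455e-04, -7.63718176e+01, -4.34366548e+01,  6.49430486e-02,
        4.24510078e-02, -7.55041401e-05]), 'tool_pos': array([ 265.21689545, -647.37128173,  213.26261452]), 'orientation': array([-3.08133310e+00, -6.06755243e-01,  3.01969848e-04]), 'wrist_force': array([ 1.05312685, -0.10873895, -0.05022659]), 'ft_torque': array([-0.06099538,  0.01688592, -0.03336596]), 'grip_width': 90.99121842775779}
scene {'K': array([[442.52201407,   0.        , 313.44174708],
       [  0.        , 442.52201407, 205.67342251],
       [  0.        ,   0.        ,   1.        ]]), 'camera_from_world': array([[-5.81542277e-01,  8.13472184e-01, -8.46088661e-03,
         3.22988593e+02],
       [-4.38989903e-01, -3.05038908e-01,  8.45126695e-01,
         1.49018958e+02],
       [ 6.84906158e-01,  4.95191146e-01,  5.34499096e-01,
        -1.572
[... 1571 characters left out ...]
g_disc [(0.72, [232.0, 337.3, 76.8, 62.3])]
tape_roll [(0.93, [329.4, 374.5, 50.2, 25.5]), (0.23, [311.7, 168.5, 21.6, 54.7])]
packer [(0.57, [337.2, 159.5, 45.2, 12.3])]
wrist {'K': array([[315.27839675,   0.        , 320.47884882],
       [  0.        , 315.27839675, 195.69683196],
       [  0.        ,   0.        ,   1.        ]]), 'camera_from_world': array([[ 3.78185381e-01, -9.25729844e-01,  2.72060221e-04,
        -6.99639879e+02],
       [ 8.95810311e-01,  3.65888307e-01, -2.52288790e-01,
         2.75295649e+01],
       [ 2.33451718e-01,  9.56556462e-02,  9.67651948e-01,
        -3.89635843e+02],
       [ 0.00000000e+00,  0.00000000e+00,  0.00000000e+00,
         1.00000000e+00]])}
```

View pics/scene0.png

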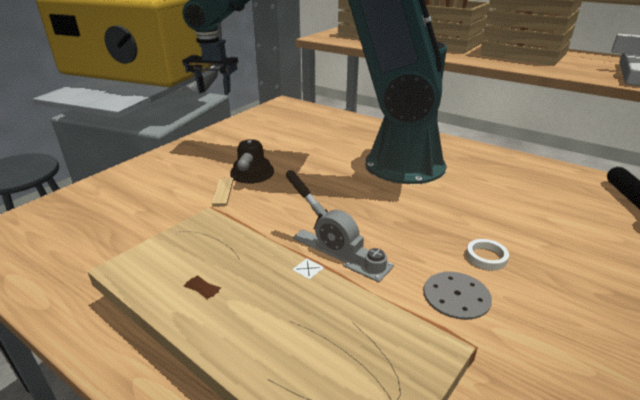

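View pics/side0.png

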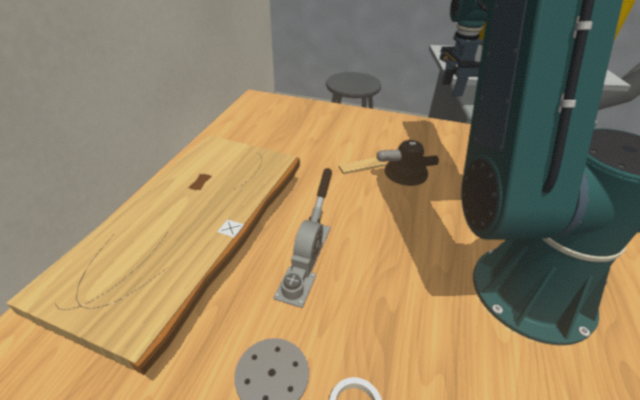

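```bash
python3 - <<'E'
import cv2
a=cv2.imread('pics/scene0.png')[150:330,200:440];cv2.imwrite('pics/scene0z.png',cv2.resize(a,None,fx=3.3,fy=3.3,interpolation=cv2.INTER_CUBIC))
a=cv2.imread('pics/side0.png')[140:340,200:400];cv2.imwrite('pics/side0z.png',cv2.resize(a,None,fx=3,fy=3,interpolation=cv2.INTER_CUBIC))
E
```

```text
(no output)
```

View pics/scene0z.png

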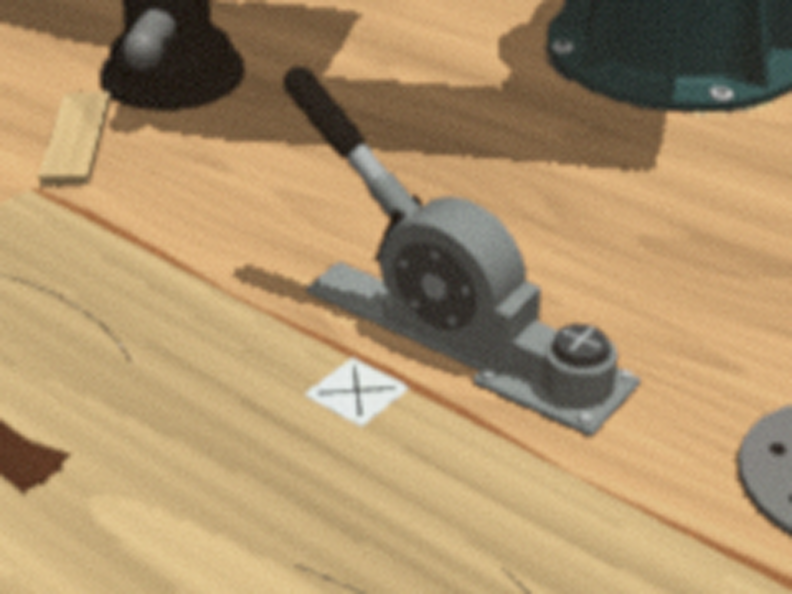

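View pics/side0z.png

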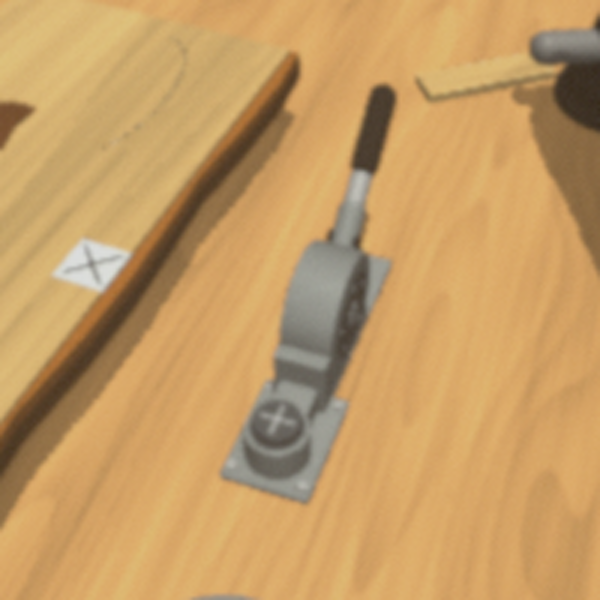

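```bash
cat > meas.py <<'E'
from h import *
from scipy.optimize import least_squares
S=bot.camera_model('scene');D=bot.camera_model('side')
z=lambda p,f,o:(np.array(p)/f+o)
s=lambda *p:z(p,3.3,[200,150]); d=lambda *p:z(p,3,[200,140])
E
python3 - <<'E'
from meas import *
print('saddle',ray(S,s(582,342),52),ray(D,d(279,421),52))
print('cross',ray(S,s(358,391),100),ray(D,d(93,265),100))
he=200
e=[-115-200*np.cos(.68),0,64+200*np.sin(.68)]
obs=[(S,s(582,342),[0,0,52]),(D,d(279,421),[0,0,52]),(S,s(637,380),[34,-38,8]),(S,s(592,433),[34,38,8]),(D,d(223,474),[34,38,8]),(D,d(308,499),[34,-38,8]),
(S,s(298,77),e),(D,d(384,92),e)]
def f(p,full=False):
    c,n=np.cos(p[2]),np.sin(p[2]);r=[]
    for m,uv,q in obs:
        w=[p[0]+c*q[0]-n*q[1],p[1]+n*q[0]+c*q[1],q[2]]
        r.append(proj(m,w)[0]-uv)
    return np.array(r) if full else np.ravel(r)
a=ray(S,s(582,342),52)
for y in [0,1.57,3.14,-1.57]:
    r=least_squares(f,[a[0],a[1],y],loss='soft_l1'); print(r.cost,r.x,np.degrees(r.x[2]))
    if r.cost<100: print(f(r.x,1).round(1))
print('slab corners', [ray(S,p,100).round() for p in [(90,278),(210,210),(474,351)]],[ray(D,p,100).round() for p in [(10,303),(137,357),(299,159),(228,138)]])
for l in [('tape'),]:
    print([ray(S,s(*p),100).round() for p in [(305,393),(352,358),(407,385),(362,424)]])
    print([ray(D,d(*p),100).round() for p in [(52,273),(80,238),(132,252),(99,291)]])
for n,pz in [('sander',(S,(252,170),0)),('disc',(S,(458,294),8)),('roll',(S,(488,255),12)),('packer',(D,(360,165),12))]: print(n,ray(*pz).round())
E
```

```text
saddle [566.64541009 193.96403603  52.        ] [557.66063977 191.39389479  52.        ]
cross [749.08854617 126.51560095 100.        ] [745.53326507 124.02997446 100.        ]
135.84287973205076 [559.23279725 194.24313206   1.5533556 ] 89.00072010568049
135.84287973225733 [559.2327651  194.24312939   1.55335577] 89.000729950102
135.8428797327273 [559.23271848 194.24312508   1.55335602] 89.00074426252297
135.84287973214242 [559.23278044 194.24313497  64.38520876] 3689.0007248807833
slab corners [array([1035., -229.,  100.]), array([ 709., -218.,  100.]), array([761., 486., 100.])] [array([1069.,  459.,  100.]), array([754., 474., 100.]), array([ 686., -221.,  100.]), array([ 954., -262.,  100.])]
[array([770., 100., 100.]), array([724., 103., 100.]), array([726., 149., 100.]), array([773., 147., 100.])]
[array([773., 143., 100.]), array([771.,  98., 100.]), array([722., 100., 100.]), array([727., 149., 100.])]
sander [ 344. -414.    0.]
disc [539. 392.   8.]
roll [365. 405.  12.]
packer [ 515. -379.   12.]
```

```bash
cat > fit.py <<'E'
from meas import *
e=[-115-200*np.cos(.68),0,64+200*np.sin(.68)]
def fit(obs,x0,loss='soft_l1'):
    def f(p,full=False):
        c,n=np.cos(p[2]),np.sin(p[2]);r=[]
        for m,uv,q in obs:
            w=[p[0]+c*q[0]-n*q[1],p[1]+n*q[0]+c*q[1],q[2]]
            r.append(proj(m,w)[0]-uv)
        return np.array(r) if full else np.ravel(r)
    r=least_squares(f,x0,loss=loss); return r.x,f(r.x,1)
E
python3 - <<'E'
from fit import *
obs=[(S,s(582,342),[0,0,52]),(D,d(279,421),[0,0,52]),(S,s(637,380),[34,-38,8]),(S,s(592,433),[34,38,8]),(D,d(223,474),[34,38,8]),(D,d(308,499),[34,-38,8]),
(S,s(298,77),e),(D,d(384,92),e)]
for flip in [0,1]:
    o=[(m,u,[q[0],-q[1] if flip else q[1],q[2]]) for m,u,q in obs]
    x,r=fit(o,[560,193,1.57]); print(x); print(r.round(1))
x,r=fit(obs,[560,193,1.57])
for m,uv,q in obs: print(uv.round(1),q,proj(m,[x[0]+np.cos(x[2])*q[0]-np.sin(x[2])*q[1],x[1]+np.sin(x[2])*q[0]+np.cos(x[2])*q[1],q[2]]).round(1))
E
```

```text
[559.23293032 194.24314442   1.55335489]
[[  1.6  -1.5]
 [ -1.1   0.8]
 [-11.7  15. ]
 [ 17.  -17.8]
 [ 28.   10.5]
 [-30.5  -7.1]
 [ -1.6  -2.6]
 [  0.1  -1.5]]
[560.59943417 191.24806117   1.54809655]
[[ 0.2 -1.7]
 [-1.2 -0.4]
 [ 2.  -1.9]
 [ 0.4 -1.2]
 [-2.3  0. ]
 [-0.5  1. ]
 [-2.5 -2.9]
 [ 0.4 -2.1]]
[376.4 253.6] [0, 0, 52] [[378.  252.1]]
[293.  280.3] [0, 0, 52] [[291.9 281.1]]
[393.  265.2] [34, -38, 8] [[381.3 280.2]]
[379.4 281.2] [34, 38, 8] [[396.4 263.4]]
[274.3 298. ] [34, 38, 8] [[302.4 308.5]]
[302.7 306.3] [34, -38, 8] [[272.2 299.3]]
[290.3 173.3] [np.float64(-270.51454375018557), 0, np.float64(189.75860480369371)] [[288.7 170.7]]
[328.  170.7] [np.float64(-270.51454375018557), 0, np.float64(189.75860480369371)] [[328.1 169.2]]
```

>>> carry_out(commands=[[0.0275,-0.0283,-0.003,0],[0.0275,-0.0283,-0.003,0],[0.0275,-0.0283,-0.003,0],[0.0275,-0.0283,-0.003,0],[0.0275,-0.0283,-0.003,0],[0.0275,-0.0283,-0.003,0],[0.0275,-0.0283,-0.003,0],[0.0275,-0.0283,-0.003,0],[0.0275,-0.0283,-0.003,0],[0.0275,-0.0283,-0.003,0],[0.0275,-0.0283,-0.003,0],[0.0275,-0.0283,-0.003,0]], gripper=1)

```text
time_s: 2.15
tool_pos: [445.5, -195.8, 250.8]
orientation: [3.082, 0.591, 0.003]
wrist_force: [1.7, -0.2, -0.0]
grip_width: 91.2
```

```bash
cat > go.py <<'E'
import sys
from h import *
from scipy.spatial.transform import Rotation as Ro
st=bot.read_state(); R=Ro.from_rotvec(st['orientation']).as_matrix()
ang=np.degrees(np.arctan2(R[1,1],R[0,1]))
print('t',round(st['time_s'],2),'tcp',st['tool_pos'].round(1),'tool y deg',ang.round(2),'tilt',(R[:,2]).round(4),'F',st['wrist_force'].round(1),'w',round(st['grip_width'],1),'j6',st['joints'][5].round(2))
if len(sys.argv)>1:
    t=np.array([float(v) for v in sys.argv[1:4]]); print('tool delta mm',(R.T@(t-st['tool_pos'])).round(1))
    if len(sys.argv)>4: print('turn',((ang-float(sys.argv[4])+180)%360-180).round(2))
E
python3 go.py 558 86 250 -1.3
```

```text
t 2.15 tcp [ 445.5 -195.8  250.8] tool y deg -68.28 tilt [ 0.0029 -0.0034 -1.    ] F [ 1.7 -0.2 -0. ] w 91.2 j6 0.73
tool delta mm [ 2.088e+02 -2.202e+02  2.000e-01]
turn -66.98
```

>>> carry_out(commands=[[0.0261,-0.0275,0,0],[0.0261,-0.0275,0,0],[0.0261,-0.0275,0,0],[0.0261,-0.0275,0,0],[0.0261,-0.0275,0,0],[0.0261,-0.0275,0,0],[0.0261,-0.0275,0,0],[0.0261,-0.0275,0,0],[0,0,0,0]])

```text
time_s: 2.9
tool_pos: [563.3, 106.9, 254.2]
orientation: [3.079, 0.597, 0.016]
wrist_force: [0.8, -1.4, -0.3]
grip_width: 91.0
```

>>> carry_out(commands=[[0,0,0,-6.7],[0,0,0,-6.7],[0,0,0,-6.7],[0,0,0,-6.7],[0,0,0,-6.7],[0,0,0,-6.7],[0,0,0,-6.7],[0,0,0,-6.7],[0,0,0,-6.7],[0,0,0,-6.7],[0,0,0,0],[0,0,0,0]])

```text
time_s: 3.9
tool_pos: [563.1, 108.6, 254.4]
orientation: [2.169, 2.258, 0.008]
wrist_force: [0.5, 0.5, -0.0]
grip_width: 91.0
```

```bash
python3 go.py 558 86 250 -1.3; python3 - <<'E'
from h import *
snap('wrist','w1'); m=bot.camera_model('wrist'); import pickle; pickle.dump(m,open('w1.pkl','wb'))
T=m['camera_from_world']; print(-T[:3,:3].T@T[:3,3])
for l in ['jack','jack_saddle','handle_grip']: print(l,bot.spot_in('wrist',l)[:1])
E
```

```text
t 3.9 tcp [563.1 108.6 254.4] tool y deg 2.31 tilt [ 0.0114 -0.0038 -0.9999] F [ 0.5  0.5 -0. ] w 91.0 j6 0.12
tool delta mm [-22.4  -6.1   4.4]
turn 3.61
[558.26285785 180.54662174 424.28644749]
jack [{'extent': [288.8, 72.3, 62.4, 256.7], 'conf': 0.96}]
jack_saddle [{'extent': [301.1, 87.9, 36.1, 37.6], 'conf': 0.93}]
handle_grip [{'extent': [296.5, 248.2, 21.6, 81.7], 'conf': 0.74}]
```

View pics/w1.png

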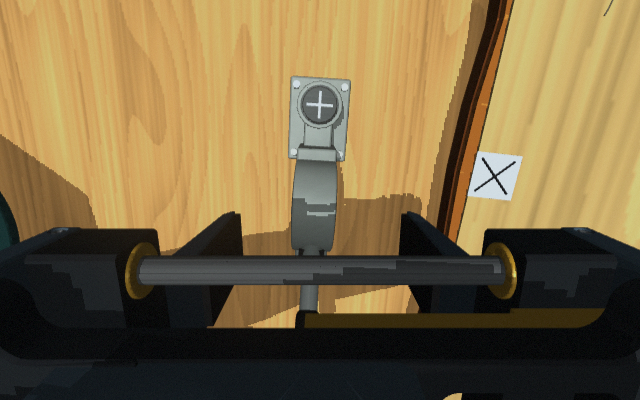

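```bash
python3 - <<'E'
from fit import *
import pickle; m=pickle.load(open('w1.pkl','rb'))
print('saddle',ray(m,(319.5,104.5),52),'cross',ray(m,(494.5,176),100))
# corners z=8: toe-left(world -x)=jack +y
o=[(m,np.array(u),q) for u,q in [((319.5,104.5),[0,0,52]),((291.5,77),[34,38,8]),((351,80),[34,-38,8]),((289.5,158.5),[-70,38,8])]]
x,r=fit(o,[560,193,1.55]); print(x,np.degrees(x[2])); print(r.round(1))
for p in [(473.5,152),(523,157),(515.5,201),(468.5,193.5)]: print(ray(m,p,100).round(1))
E
```

```text
saddle [561.03077775 188.86738896  52.        ] cross [747.69778109 122.74639858 100.        ]
[561.95580569 187.96802914   1.56387407] 89.60338388369104
[[ 0.8  0.9]
 [-0.9 -0.9]
 [ 0.6 -0.8]
 [-0.7  1.1]]
[721.3 147.  100. ]
[773.8 143.8 100. ]
[775.4  96.4 100. ]
[723.2 102.8 100. ]
```

```bash
python3 go.py 560 84 150 -0.7
```

```text
t 4.1 tcp [563.1 108.8 254.3] tool y deg 2.35 tilt [ 0.0113 -0.0038 -0.9999] F [-0.8  0.5 -0.5] w 91.3 j6 0.11
tool delta mm [-24.2  -5.3 104.4]
turn 3.05
```

>>> carry_out(commands=[[-0.012,-0.0025,0.026,1.5],[-0.012,-0.0025,0.026,1.5],[0,0,0.026,0],[0,0,0.026,0],[0,0,0,0]])

```text
time_s: 4.52
tool_pos: [562.0, 83.6, 149.4]
orientation: [2.237, 2.186, 0.017]
wrist_force: [-1.2, 1.3, -0.4]
grip_width: 90.9
```

```bash
python3 go.py 560 84 76 -0.7
```

```text
t 4.52 tcp [562.   83.6 149.4] tool y deg -1.32 tilt [ 0.0176 -0.0029 -0.9998] F [-1.2  1.3 -0.4] w 90.9 j6 0.14
tool delta mm [ 0.5 -3.3 73.4]
turn -0.62
```

>>> carry_out(commands=[[0.0005,-0.003,0.015,-0.6],[0,0,0.015,0],[0,0,0.015,0],[0,0,0.015,0],[0,0,0.012,0],[0,0,0,0],[0,0,0,0]])

```text
time_s: 5.1
tool_pos: [563.6, 84.8, 80.7]
orientation: [2.231, 2.188, 0.021]
wrist_force: [-0.1, -1.1, 0.6]
grip_width: 91.1
```

```bash
python3 go.py 560 84 76 -0.7
```

```text
t 5.1 tcp [563.6  84.8  80.7] tool y deg -1.12 tilt [ 0.021  -0.0024 -0.9998] F [-0.1 -1.1  0.6] w 91.1 j6 0.14
tool delta mm [-0.9 -3.7  4.6]
turn -0.42
```

>>> carry_out(commands=[[0,-0.004,0.005,0],[0,0,0,0],[0,0,0,0]])

```text
time_s: 5.35
tool_pos: [560.8, 85.2, 77.8]
orientation: [2.231, 2.186, 0.024]
wrist_force: [-0.9, 0.7, -0.7]
grip_width: 91.3
```

>>> carry_out(commands=[[0,0,0,0],[0,0,0,0],[0,0,0,0],[0,0,0,0],[0,0,0,0],[0,0,0,0],[0,0,0,0],[0,0,0,0],[0,0,0,0]], gripper=-1, squeeze=50)

```text
time_s: 6.1
tool_pos: [560.5, 85.2, 79.4]
orientation: [2.232, 2.186, 0.024]
wrist_force: [0.8, -0.5, 0.7]
grip_width: 45.8
```

```bash
python3 go.py 560 84 106 -0.7
```

```text
t 6.1 tcp [560.5  85.2  79.4] tool y deg -1.18 tilt [ 0.0231 -0.0021 -0.9997] F [ 0.8 -0.5  0.7] w 45.8 j6 0.14
tool delta mm [ -1.2   0.2 -26.6]
turn -0.48
```

>>> carry_out(commands=[[0,0,-0.01,0],[0,0,-0.01,0],[0,0,-0.012,0],[0.017,-0.017,0,0],[0.017,-0.017,0,0],[0.017,-0.017,0,0],[0,0,0,0]])

```text
time_s: 6.68
tool_pos: [506.9, 137.9, 114.8]
orientation: [2.235, 2.184, 0.022]
wrist_force: [0.5, -2.0, -10.6]
grip_width: 46.0
```

>>> carry_out(commands=[[0,0,0,4],[0,0,0,7],[0,0,0,7],[0,0,0,7],[0,0,0,7],[0,0,0,7],[0,0,0,7],[0,0,0,7],[0,0,0,7],[0,0,0,7],[0,0,0,7],[0,0,0,7]])

```text
time_s: 7.68
tool_pos: [504.5, 139.2, 125.8]
orientation: [3.134, 0.162, 0.04]
wrist_force: [-0.5, 1.6, -9.8]
grip_width: 45.6
```

```bash
python3 go.py 520 135 100 -93
```

```text
t 7.68 tcp [504.5 139.2 125.8] tool y deg -84.08 tilt [ 0.0253 -0.0014 -0.9997] F [-0.5  1.6 -9.8] w 45.6 j6 1.7
tool delta mm [14.4  5.7 26.2]
turn 8.92
```

>>> carry_out(commands=[[0.018,0.002,0,3],[0.018,0.002,0.01,3],[0,0,0.015,3],[0,0,0,0],[0,0,0,0]])

```text
time_s: 8.1
tool_pos: [542.6, 137.8, 106.1]
orientation: [3.139, -0.107, 0.043]
wrist_force: [-0.0, -0.0, -9.1]
grip_width: 46.0
```

```bash
python3 go.py 539 133 79 -93; python3 - <<'E'
from h import *
snap('side','d2');import cv2
a=cv2.imread('pics/d2.png')[140:340,180:420];cv2.imwrite('pics/d2z.png',cv2.resize(a,None,fx=3,fy=3,interpolation=cv2.INTER_CUBIC))
E
```

```text
t 8.1 tcp [542.6 137.8 106.1] tool y deg -93.9 tilt [ 2.770e-02 -9.000e-04 -9.996e-01] F [-0.  -0.  -9.1] w 46.0 j6 1.86
tool delta mm [-4.   5.1 26.9]
turn -0.9
```

View pics/d2z.png

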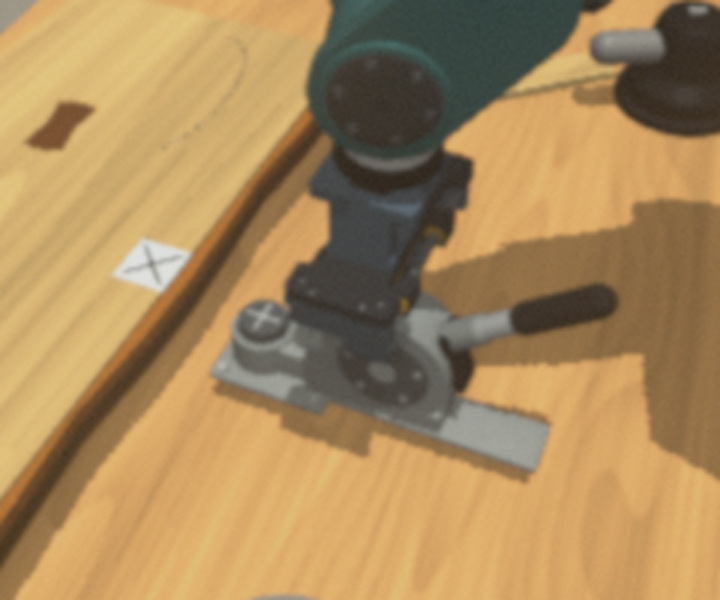

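>>> carry_out(commands=[[-0.002,0.0025,0.01,0],[-0.002,0.0025,0.008,0],[0,0,0.004,0],[0,0,0.002,0],[0,0,0.002,0],[0,0,0,0]])

```text
time_s: 8.65
tool_pos: [539.1, 132.9, 80.8]
orientation: [-3.139, 0.099, -0.049]
wrist_force: [-0.4, 0.5, -7.0]
grip_width: 45.8
```

```bash
python3 go.py 539 133 79 -93
```

```text
t 8.65 tcp [539.1 132.9  80.8] tool y deg -93.61 tilt [ 3.140e-02 -2.000e-04 -9.995e-01] F [-0.4  0.5 -7. ] w 45.8 j6 1.84
tool delta mm [-0.2 -0.1  1.8]
turn -0.61
```

>>> carry_out(commands=[[0,0,0.002,0],[0,0,0.002,0],[0,0,0,0]])

```text
time_s: 8.9
tool_pos: [540.2, 133.2, 80.1]
orientation: [-3.139, 0.097, -0.049]
wrist_force: [-0.2, 0.7, -9.9]
grip_width: 45.8
```

>>> carry_out(commands=[[0,0,0,0],[0,0,0,0],[0,0,0,0],[0,0,0,0],[0,0,0,0],[0,0,0,0]], gripper=0.3)

```text
time_s: 9.4
tool_pos: [542.3, 133.8, 81.7]
orientation: [-3.138, 0.096, -0.057]
wrist_force: [0.2, -1.1, 0.6]
grip_width: 59.4
```

```bash
python3 go.py 539 133 79 -93; python3 - <<'E'
from h import *
import pickle
snap('wrist','w3'); pickle.dump(bot.camera_model('wrist'),open('w3.pkl','wb')); snap('side','d3')
a=cv2.imread('pics/d3.png')[140:340,180:420];cv2.imwrite('pics/d3z.png',cv2.resize(a,None,fx=3,fy=3,interpolation=cv2.INTER_CUBIC))
E
```

```text
t 9.4 tcp [542.3 133.8  81.7] tool y deg -93.52 tilt [ 3.600e-02  6.000e-04 -9.994e-01] F [ 0.2 -1.1  0.6] w 59.4 j6 1.84
tool delta mm [-3.4  1.   2.5]
turn -0.52
```

View pics/w3.png

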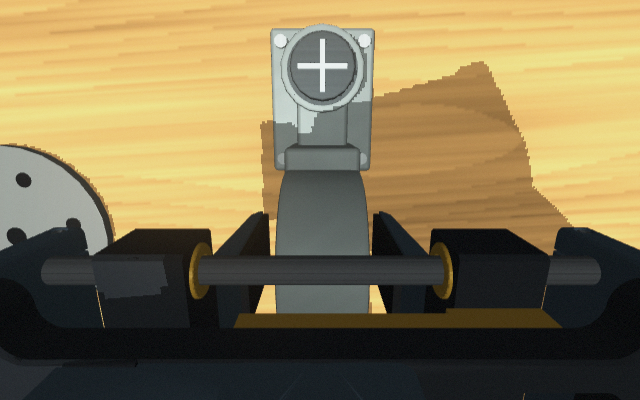

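View pics/d3z.png

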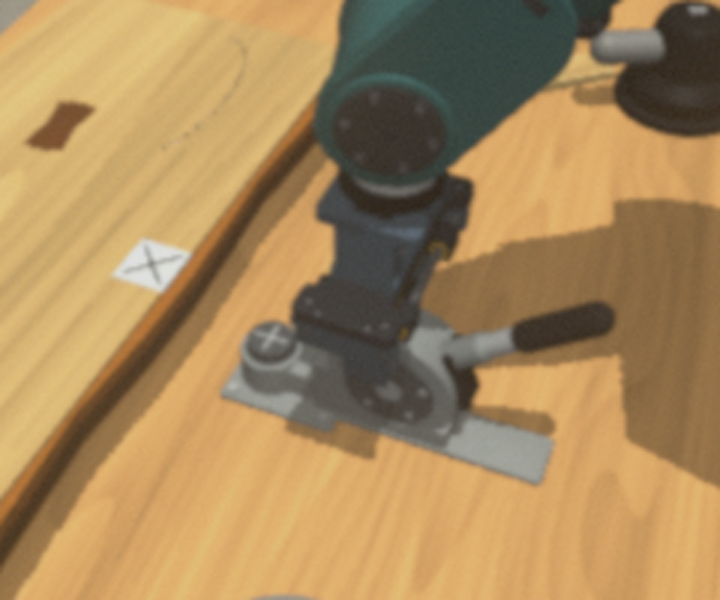

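```bash
python3 - <<'E'
from fit import *
import pickle; m=pickle.load(open('w3.pkl','rb'))
print('saddle',ray(m,(322.5,65.5),52))
o=[(m,np.array(u),q) for u,q in [((322.5,65.5),[0,0,52]),((271,29),[34,38,8]),((375,28.5),[34,-38,8]),((272,170),[-70,38,8]),((370.5,170),[-70,-38,8])]]
x,r=fit(o,[640,128,-.05]); print(x,np.degrees(x[2])); print(r.round(1))
m=D; d3=lambda *p:np.array(p)/3+[180,140]
print('side saddle',ray(D,d3(270,339),52),'cross',ray(D,d3(151,264),100))
E
```

```text
saddle [641.96590356 126.85992     52.        ]
[ 6.41649385e+02  1.26869899e+02 -7.08920078e-02] -4.061812846972964
[[ 0.   0.6]
 [-1.4 -2.7]
 [ 0.9 -1.3]
 [ 1.1  0.7]
 [-0.8  1.6]]
side saddle [641.05817845 130.31265186  52.        ] cross [747.64709899 123.49755393 100.        ]
```

>>> carry_out(commands=[[0,0,0.002,0],[0,0,0,0],[0,0,0,0],[0,0,0,0],[0,0,0,0],[0,0,0,0]], gripper=-1)

```text
time_s: 10.0
tool_pos: [542.3, 133.7, 79.4]
orientation: [-3.138, 0.096, -0.056]
wrist_force: [-0.4, -1.7, 1.5]
grip_width: 45.8
```

```bash
python3 go.py; python3 - <<'E'
from h import *
st=bot.read_state()
import subprocess
p=st['tool_pos']+[106,-5,0]
print(subprocess.run(['python3','go.py',*map(str,p)],capture_output=True,text=True).stdout)
E
```

```text
t 10.0 tcp [542.3 133.7  79.4] tool y deg -93.5 tilt [ 3.580e-02  5.000e-04 -9.994e-01] F [-0.4 -1.7  1.5] w 45.8 j6 1.84
t 10.0 tcp [542.3 133.7  79.4] tool y deg -93.5 tilt [ 3.580e-02  5.000e-04 -9.994e-01] F [-0.4 -1.7  1.5] w 45.8 j6 1.84
tool delta mm [106.   -1.5   3.8]
```

>>> carry_out(commands=[[0,0,-0.001,0],[0.01,0,0.0003,0],[0.01,0,0.0003,0],[0.01,0,0.0003,0],[0.01,0,0.0003,0],[0.01,0,0.0003,0],[0,0,0,0]])

```text
time_s: 10.58
tool_pos: [584.0, 130.4, 79.2]
orientation: [3.139, -0.096, 0.023]
wrist_force: [2.5, 0.3, -7.2]
grip_width: 45.7
```

```bash
python3 go.py 648.3 128.7 79.4 -93.5;python3 - <<'E'
from h import *
snap('side','d4')
a=cv2.imread('pics/d4.png')[140:340,180:420];cv2.imwrite('pics/d4z.png',cv2.resize(a,None,fx=3,fy=3,interpolation=cv2.INTER_CUBIC))
E
```

```text
t 10.58 tcp [584.  130.4  79.2] tool y deg -93.51 tilt [ 0.0147 -0.0016 -0.9999] F [ 2.5  0.3 -7.2] w 45.7 j6 1.82
tool delta mm [64.2 -2.3  0.8]
turn -0.01
```

View pics/d4z.png

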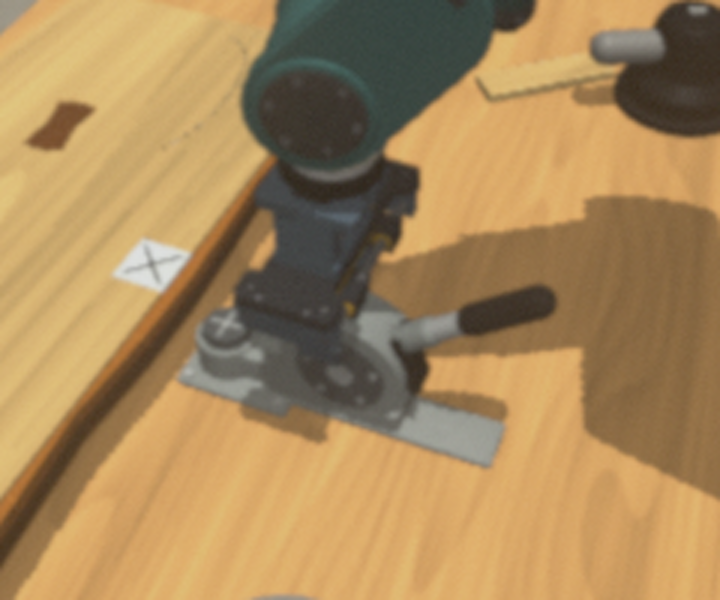

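>>> carry_out(commands=[[0.01,0,0,0],[0.01,0,0,0],[0.01,-0.001,0,0],[0.01,0,0,0],[0,0,0,0]])

```text
time_s: 11.05
tool_pos: [617.9, 128.8, 79.0]
orientation: [3.138, -0.095, 0.004]
wrist_force: [3.6, -1.2, 0.8]
grip_width: 45.7
```

```bash
python3 go.py 648.3 128.7 79.4 -93.5
```

```text
t 11.05 tcp [617.9 128.8  79. ] tool y deg -93.48 tilt [ 0.0027 -0.0027 -1.    ] F [ 3.6 -1.2  0.8] w 45.7 j6 1.8
tool delta mm [30.4 -1.7 -0.3]
turn 0.02
```

>>> carry_out(commands=[[0.011,-0.001,0,0],[0.011,-0.001,0,0],[0.008,0,0,0],[0,0,0,0],[0,0,0,0]])

```text
time_s: 11.47
tool_pos: [642.5, 128.9, 78.8]
orientation: [3.136, -0.095, -0.012]
wrist_force: [-1.3, -1.7, 0.3]
grip_width: 45.7
```

```bash
python3 go.py 648.3 128.7 79.4 -93.5
```

```text
t 11.47 tcp [642.5 128.9  78.8] tool y deg -93.47 tilt [-0.0075 -0.0037 -1.    ] F [-1.3 -1.7  0.3] w 45.7 j6 1.8
tool delta mm [ 5.8 -0.1 -0.6]
turn 0.03
```

>>> carry_out(commands=[[0.006,0,0,0],[0.001,0,0,0],[0,0,0,0],[0,0,0,0]])

```text
time_s: 11.8
tool_pos: [646.8, 128.6, 78.7]
orientation: [3.136, -0.095, -0.016]
wrist_force: [2.1, -1.1, -2.2]
grip_width: 45.7
```

```bash
python3 go.py 648.3 128.7 79.4 -93.5; python3 - <<'E'
from h import *
import pickle
snap('side','d5');snap('wrist','w5'); pickle.dump(bot.camera_model('wrist'),open('w5.pkl','wb'))
a=cv2.imread('pics/d5.png')[140:340,180:420];cv2.imwrite('pics/d5z.png',cv2.resize(a,None,fx=3,fy=3,interpolation=cv2.INTER_CUBIC))
E
```

```text
t 11.8 tcp [646.8 128.6  78.7] tool y deg -93.46 tilt [-0.01   -0.0039 -0.9999] F [ 2.1 -1.1 -2.2] w 45.7 j6 1.8
tool delta mm [ 1.5 -0.2 -0.7]
turn 0.04
```

View pics/d5z.png

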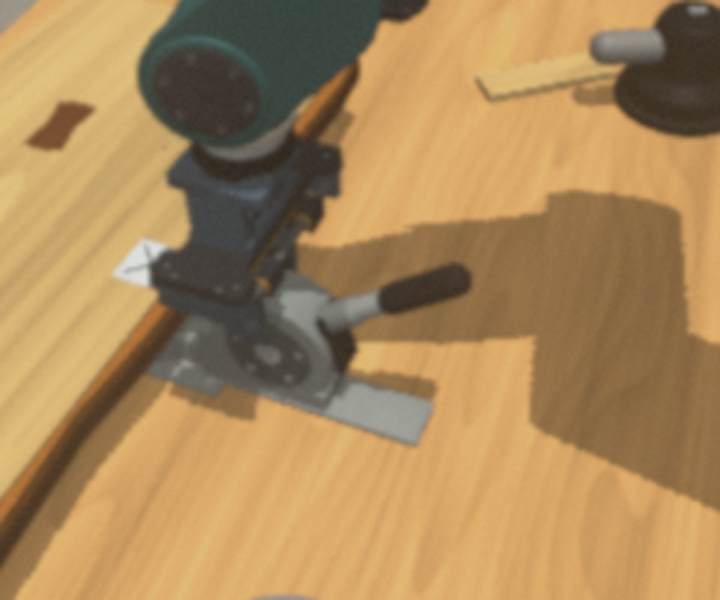

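View pics/w5.png

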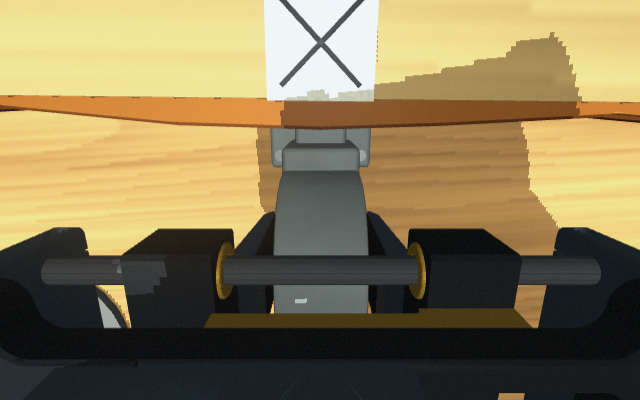

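```bash
python3 - <<'E'
from h import *
import pickle; m=pickle.load(open('w5.pkl','rb'))
c=ray(m,(321,41.5),100); print('cross',c)
a=ray(m,(272.5,166),8);b=ray(m,(370,167),8); print(a,b,np.linalg.norm(a-b)); mid=(a+b)/2
# calibrate using w3: corners (272,170),(370.5,170)->with saddle ray known
m3=pickle.load(open('w3.pkl','rb')); a3=ray(m3,(272,170),8);b3=ray(m3,(370.5,170),8);s3=ray(m3,(322.5,65.5),52); print('w3 mid->saddle',s3-(a3+b3)/2)
print('saddle est',mid+(s3-(a3+b3)/2), 'err to cross',(c-mid-(s3-(a3+b3)/2))[:2])
E
```

```text
cross [747.62950741 122.69914196 100.        ]
[680.04059292 163.61803386   8.        ] [674.59449615  88.70631624   8.        ] 75.1094228895634
w3 mid->saddle [69.2244414  -5.06138523 44.        ]
saddle est [746.54198594 121.10078982  52.        ] err to cross [1.08752147 1.59835214]
```

>>> carry_out(commands=[[0,0,0,0],[0,0,0,0],[0,0,0,0],[0,0,0,0],[0,0,0,0],[0,0,-0.01,0],[0,0,-0.03,0],[0,0,-0.03,0],[0,0,-0.03,0],[0,0,-0.03,0],[0,0,-0.02,0],[0,0,0,0]], gripper=0.3)

```text
time_s: 12.9
tool_pos: [645.9, 129.1, 237.6]
orientation: [3.135, -0.094, -0.026]
wrist_force: [0.6, 0.5, 0.0]
grip_width: 59.3
```

```bash
python3 go.py 507 138 215 -94; python3 - <<'E'
from h import *
import pickle
snap('side','d6');snap('wrist','w6'); pickle.dump(bot.camera_model('wrist'),open('w6.pkl','wb'))
a=cv2.imread('pics/d6.png')[140:340,180:420];cv2.imwrite('pics/d6z.png',cv2.resize(a,None,fx=3,fy=3,interpolation=cv2.INTER_CUBIC))
E
```

```text
t 12.9 tcp [645.9 129.1 237.6] tool y deg -93.45 tilt [-0.0169 -0.0048 -0.9998] F [0.6 0.5 0. ] w 59.3 j6 1.79
tool delta mm [-138.8   -0.6   24.9]
turn 0.55
```

View pics/d6z.png

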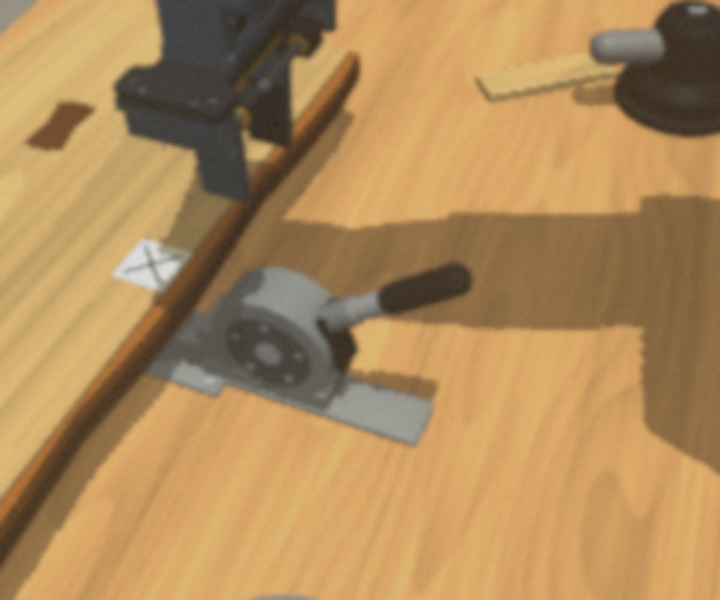

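View pics/w6.png

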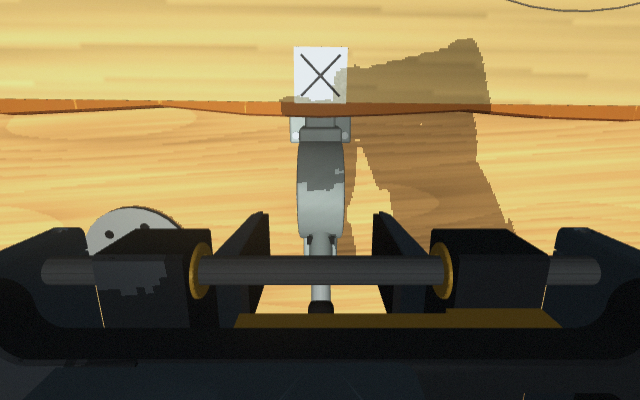

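>>> carry_out(commands=[[-0.035,0,0,0.5],[-0.035,0,0,0],[-0.035,0,0.004,0],[-0.034,0,0.004,0],[0,0,0,0],[0,0,0,0],[0,0,0,0]], gripper=-1)

```text
time_s: 13.58
tool_pos: [494.5, 136.8, 218.7]
orientation: [3.13, -0.11, -0.053]
wrist_force: [0.7, 0.8, 0.0]
grip_width: 15.6
```

```bash
python3 go.py 507.5 138 200 -94; python3 - <<'E'
from h import *
snap('side','d7')
a=cv2.imread('pics/d7.png')[140:340,180:420];cv2.imwrite('pics/d7z.png',cv2.resize(a,None,fx=3,fy=3,interpolation=cv2.INTER_CUBIC))
snap('scene','s7')
a=cv2.imread('pics/s7.png')[130:330,200:440];cv2.imwrite('pics/s7z.png',cv2.resize(a,None,fx=3,fy=3,interpolation=cv2.INTER_CUBIC))
E
```

```text
t 13.58 tcp [494.5 136.8 218.7] tool y deg -94.0 tilt [-0.0342 -0.0084 -0.9994] F [0.7 0.8 0. ] w 15.6 j6 1.87
tool delta mm [13.5 -2.4 18.3]
turn -0.0
```

View pics/d7z.png

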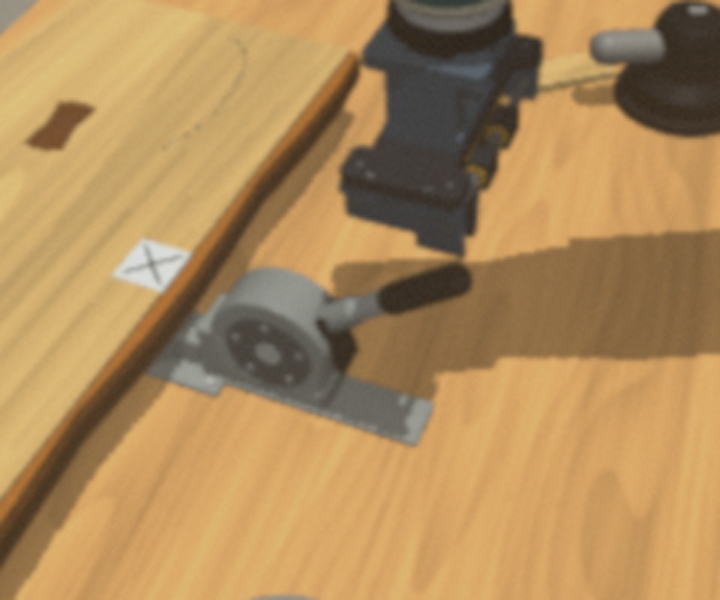

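View pics/s7z.png

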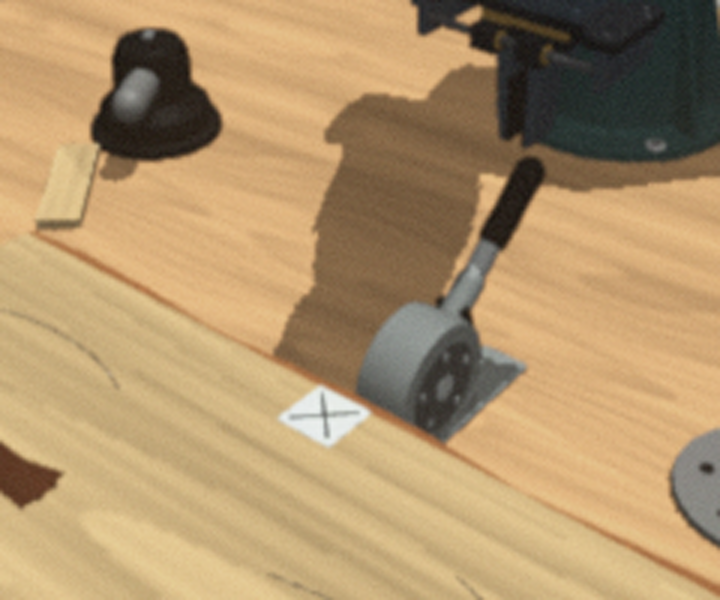

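```bash
python3 - <<'E'
from meas import *
print(proj(S,[476.7,140,190]),proj(D,[476.7,140,190]))
print(ray(S,(378,186.7),190),ray(D,(332,232.3),190))
E
```

```text
[[378.49159408 181.95725602]] [[335.57109355 231.73205834]]
[497.81136527 150.13119412 190.        ] [483.51885578 144.08708339 190.        ]
```

>>> carry_out(commands=[[0.0135,-0.0035,0.006,0],[0.001,-0.001,0.006,0],[0,0,0,0],[0,0,0,0]])

```text
time_s: 14.02
tool_pos: [512.7, 140.0, 205.4]
orientation: [3.13, -0.112, -0.052]
wrist_force: [-0.6, -0.3, 0.1]
grip_width: 0.4
```

```bash
python3 go.py 508 140 195 -94; python3 - <<'E'
from h import *
snap('side','d8')
a=cv2.imread('pics/d8.png')[140:340,180:420];cv2.imwrite('pics/d8z.png',cv2.resize(a,None,fx=3,fy=3,interpolation=cv2.INTER_CUBIC))
snap('scene','s8')
a=cv2.imread('pics/s8.png')[130:330,200:440];cv2.imwrite('pics/s8z.png',cv2.resize(a,None,fx=3,fy=3,interpolation=cv2.INTER_CUBIC))
E
```

```text
t 14.02 tcp [512.7 140.  205.4] tool y deg -94.09 tilt [-0.0337 -0.0083 -0.9994] F [-0.6 -0.3  0.1] w 0.4 j6 1.87
tool delta mm [-4.3  0.2 10.5]
turn -0.09
```

View pics/d8z.png

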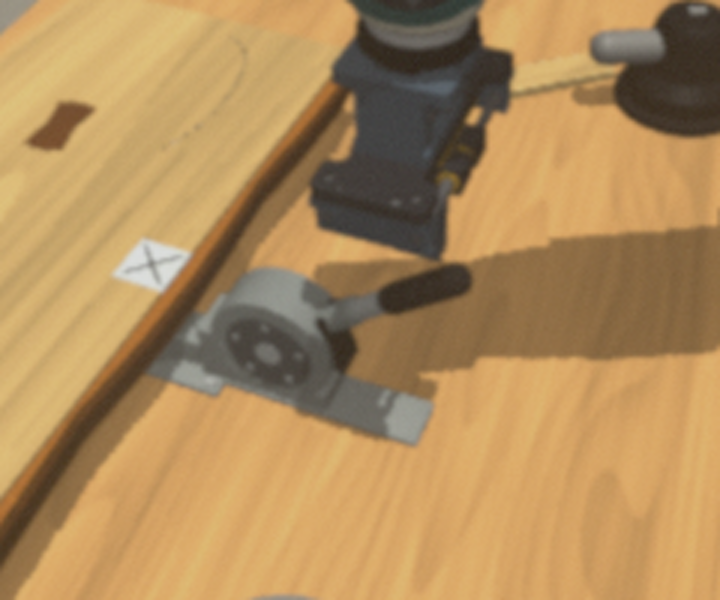

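View pics/s8z.png

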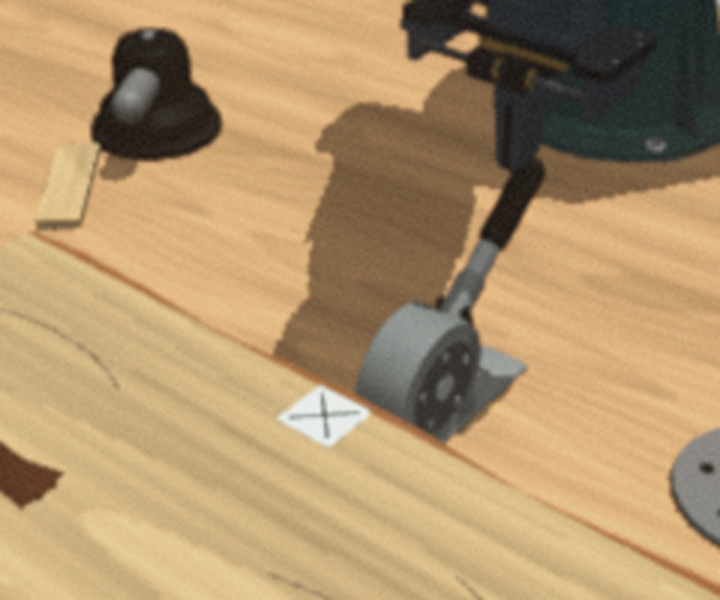

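>>> carry_out(commands=[[-0.002,-0.002,0.006,0],[-0.003,0,0.007,0],[-0.003,0,0.008,0],[-0.004,0,0.008,0],[-0.004,0,0.008,0],[-0.004,0,0.008,0],[-0.003,0,0.008,0]])

```text
time_s: 14.7
tool_pos: [487.1, 144.1, 152.5]
orientation: [3.132, -0.112, -0.044]
wrist_force: [-1.9, 0.3, 5.9]
grip_width: 0.3
```

```bash
python3 go.py 474 141 60 -94; python3 - <<'E'
from h import *
snap('side','d9')
a=cv2.imread('pics/d9.png')[140:340,180:420];cv2.imwrite('pics/d9z.png',cv2.resize(a,None,fx=3,fy=3,interpolation=cv2.INTER_CUBIC))
snap('scene','s9')
a=cv2.imread('pics/s9.png')[130:330,200:440];cv2.imwrite('pics/s9z.png',cv2.resize(a,None,fx=3,fy=3,interpolation=cv2.INTER_CUBIC))
E
```

```text
t 14.7 tcp [487.1 144.1 152.5] tool y deg -94.09 tilt [-0.0281 -0.0066 -0.9996] F [-1.9  0.3  5.9] w 0.3 j6 1.88
tool delta mm [-10.3   3.3  92.9]
turn -0.09
```

View pics/d9z.png

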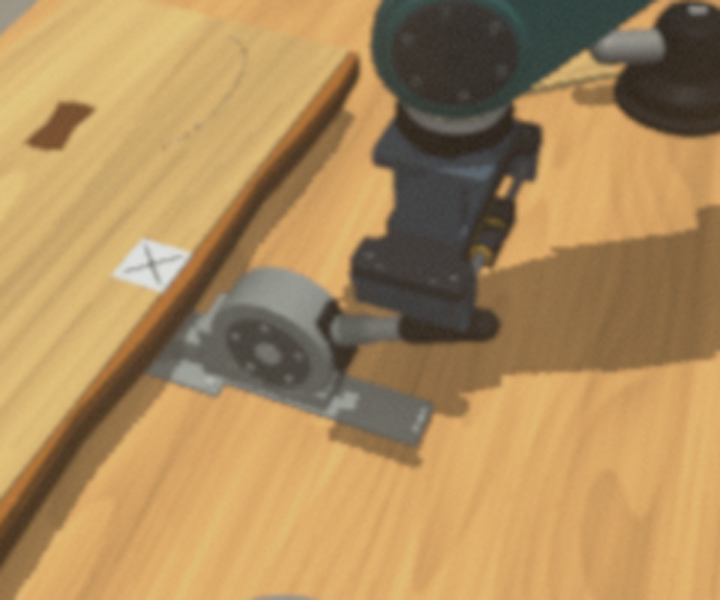

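View pics/s9z.png

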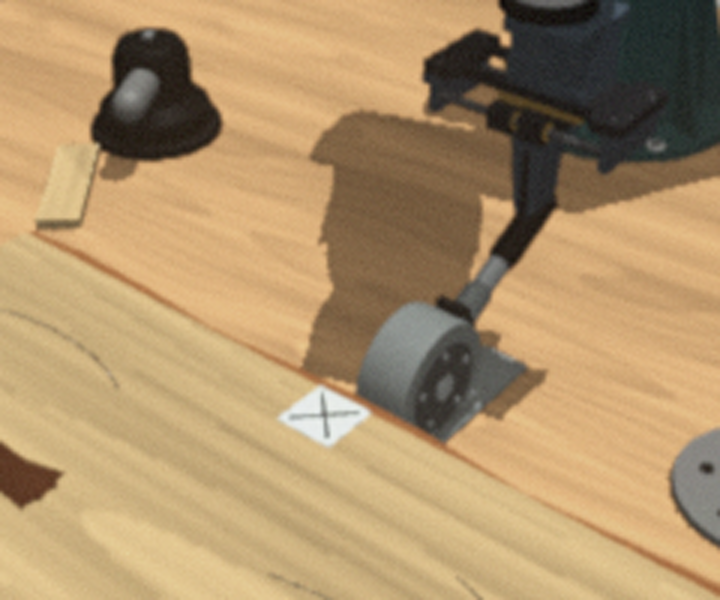

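>>> carry_out(commands=[[-0.002,0.001,0.008,0],[-0.002,0.001,0.008,0],[-0.001,0.001,0.008,0],[-0.001,0,0.008,0],[-0.001,0,0.008,0],[0,0,0.008,0],[0,0,0.008,0],[0,0,0.008,0],[0,0,0.008,0]])

```text
time_s: 15.55
tool_pos: [476.6, 142.3, 81.6]
orientation: [3.133, -0.112, -0.046]
wrist_force: [-5.5, 2.5, 9.4]
grip_width: 0.2
```

```bash
python3 go.py 474 141 60 -94
```

```text
t 15.55 tcp [476.6 142.3  81.6] tool y deg -94.11 tilt [-0.0299 -0.0051 -0.9995] F [-5.5  2.5  9.4] w 0.2 j6 1.88
tool delta mm [-1.9  1.3 21.7]
turn -0.11
```

>>> carry_out(commands=[[-0.001,0.001,0.007,0],[-0.001,0,0.007,0],[0,0,0.006,0],[0,0,0.005,0],[0,0,0.003,0]])

```text
time_s: 15.97
tool_pos: [476.1, 142.2, 56.0]
orientation: [3.134, -0.112, -0.041]
wrist_force: [-22.4, -5.1, 71.0]
grip_width: 1.1
```

```bash
python3 go.py 474 141 60 -94; python3 - <<'E'
from h import *
snap('side','d10')
a=cv2.imread('pics/d10.png')[140:340,180:420];cv2.imwrite('pics/d10z.png',cv2.resize(a,None,fx=3,fy=3,interpolation=cv2.INTER_CUBIC))
E
```

```text
t 15.97 tcp [476.1 142.2  56. ] tool y deg -94.08 tilt [-0.0265 -0.0043 -0.9996] F [-22.4  -5.1  71. ] w 1.1 j6 1.88
tool delta mm [-2.1  1.3 -3.9]
turn -0.08
```

View pics/d10z.png

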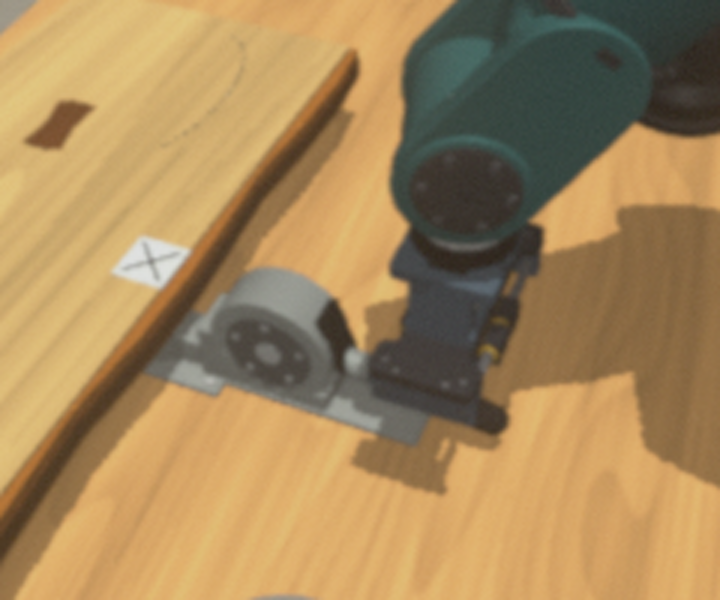

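>>> carry_out(commands=[[0,0,-0.006,0],[0.0,0,-0.01,0],[0,0,-0.014,0],[0.002,0,-0.014,0],[0.002,0,-0.014,0],[0.003,0,-0.014,0],[0.003,0,-0.014,0],[0.004,0,-0.014,0],[0.005,0,-0.014,0],[0.005,0,-0.014,0],[0.005,0,-0.014,0],[0.005,0,-0.01,0]])

```text
time_s: 17.02
tool_pos: [517.4, 140.3, 218.2]
orientation: [3.134, -0.109, -0.03]
wrist_force: [0.2, 0.7, 0.9]
grip_width: 0.0
```

```bash
python3 go.py 508 141 200 -94; python3 - <<'E'
from h import *
snap('side','d11')
a=cv2.imread('pics/d11.png')[140:340,180:420];cv2.imwrite('pics/d11z.png',cv2.resize(a,None,fx=3,fy=3,interpolation=cv2.INTER_CUBIC))
E
```

```text
t 17.02 tcp [517.4 140.3 218.2] tool y deg -93.98 tilt [-0.0194 -0.0045 -0.9998] F [0.2 0.7 0.9] w 0.0 j6 1.86
tool delta mm [-9.1 -0.1 18.3]
turn 0.02
```

View pics/d11z.png

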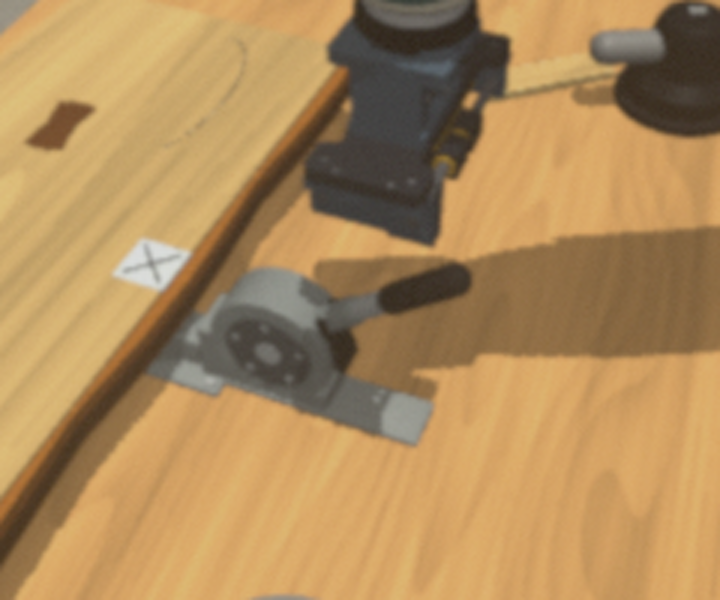

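>>> carry_out(commands=[[-0.006,0,0.012,0],[-0.003,-0.001,0.01,0],[-0.003,0,0.008,0],[-0.004,0,0.008,0],[-0.004,0,0.008,0],[-0.004,0,0.008,0],[-0.004,0,0.008,0],[-0.003,0,0.008,0],[-0.003,0,0.008,0],[-0.002,0,0.008,0],[-0.002,0,0.008,0],[-0.002,0,0.008,0]])

```text
time_s: 18.07
tool_pos: [468.4, 144.8, 103.5]
orientation: [3.135, -0.108, -0.033]
wrist_force: [5.9, -0.6, 9.3]
grip_width: 0.4
```

```bash
python3 go.py 475 141 61 -94
```

```text
t 18.07 tcp [468.4 144.8 103.5] tool y deg -93.95 tilt [-0.0214 -0.004  -0.9998] F [ 5.9 -0.6  9.3] w 0.4 j6 1.89
tool delta mm [ 7.8  3.1 42.4]
turn 0.05
```

>>> carry_out(commands=[[0.001,0.001,0.008,0],[0.001,0.001,0.008,0],[0,0.001,0.008,0],[0,0,0.008,0],[0,0,0.006,0],[0,0,0.002,0]])

```text
time_s: 18.57
tool_pos: [465.7, 142.8, 56.0]
orientation: [3.136, -0.107, -0.033]
wrist_force: [-5.6, -4.9, 45.8]
grip_width: 0.2
```

```bash
python3 go.py 475 141 61 -94; python3 - <<'E'
from h import *
snap('side','d12')
a=cv2.imread('pics/d12.png')[140:340,180:420];cv2.imwrite('pics/d12z.png',cv2.resize(a,None,fx=3,fy=3,interpolation=cv2.INTER_CUBIC))
E
```

```text
t 18.57 tcp [465.7 142.8  56. ] tool y deg -93.92 tilt [-0.0212 -0.0024 -0.9998] F [-5.6 -4.9 45.8] w 0.2 j6 1.88
tool delta mm [ 9.3  1.2 -5.2]
turn 0.08
```

View pics/d12z.png

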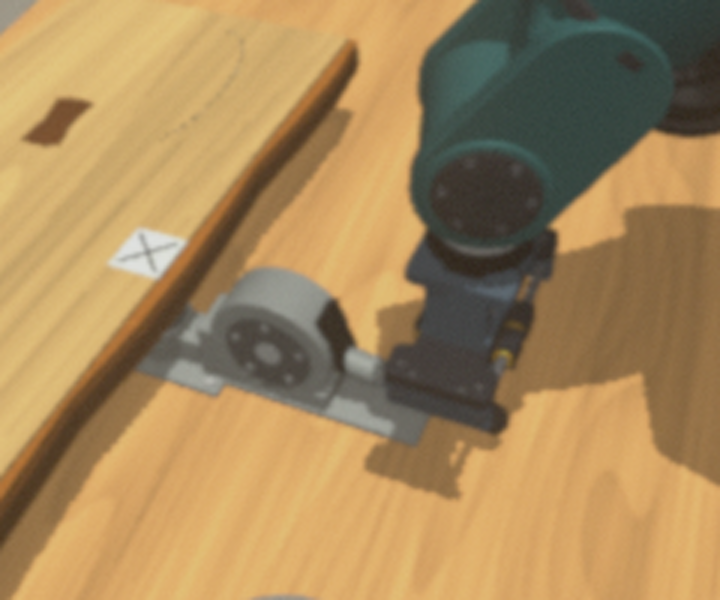

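>>> carry_out(commands=[[0,0,-0.006,0],[0.001,0,-0.01,0],[0.001,0,-0.014,0],[0.003,0,-0.014,0],[0.003,0,-0.014,0],[0.004,0,-0.014,0],[0.004,0,-0.014,0],[0.005,0,-0.014,0],[0.005,0,-0.014,0],[0.006,0,-0.014,0],[0.006,0,-0.012,0],[0.005,0,-0.004,0]])

```text
time_s: 19.62
tool_pos: [501.7, 139.5, 188.3]
orientation: [3.131, -0.102, -0.056]
wrist_force: [-0.1, -0.1, 2.8]
grip_width: 0.4
```

```bash
python3 go.py 510 141 200 -94; python3 - <<'E'
from h import *
snap('side','d13')
a=cv2.imread('pics/d13.png')[140:340,180:420];cv2.imwrite('pics/d13z.png',cv2.resize(a,None,fx=3,fy=3,interpolation=cv2.INTER_CUBIC))
E
```

```text
t 19.62 tcp [501.7 139.5 188.3] tool y deg -93.74 tilt [-0.0361 -0.007  -0.9993] F [-0.1 -0.1  2.8] w 0.4 j6 1.86
tool delta mm [  7.7  -2.  -12. ]
turn 0.26
```

View pics/d13z.png

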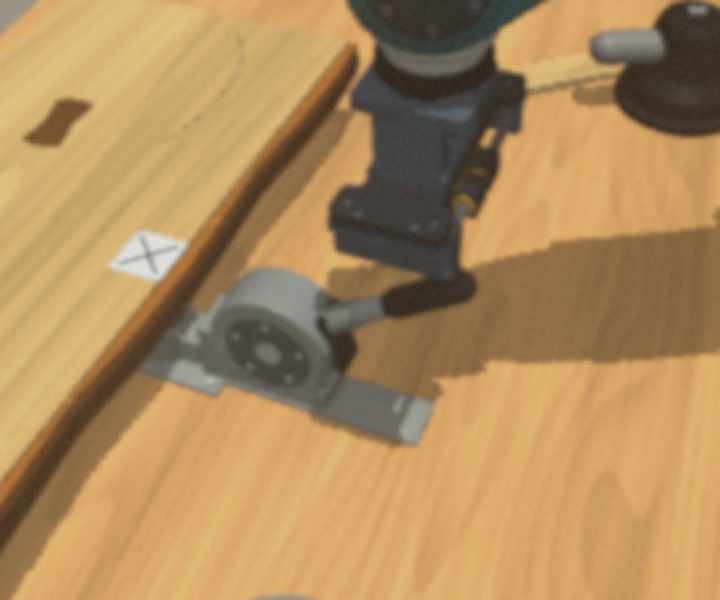

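>>> carry_out(commands=[[0.005,0,-0.01,0],[0.004,0,-0.008,0],[0,0,0,0]])

```text
time_s: 19.92
tool_pos: [511.3, 138.7, 204.7]
orientation: [3.13, -0.102, -0.061]
wrist_force: [0.3, -0.2, -0.1]
grip_width: 0.2
```

>>> carry_out(commands=[[-0.001,-0.001,0.008,0],[-0.002,-0.001,0.008,0],[-0.002,0,0.008,0],[-0.003,0,0.008,0],[-0.003,0,0.008,0],[-0.003,0,0.008,0],[-0.003,0,0.008,0],[-0.002,0,0.008,0],[-0.002,0,0.008,0],[-0.002,0,0.008,0],[-0.001,0,0.008,0],[-0.001,0,0.008,0]])

```text
time_s: 20.92
tool_pos: [476.6, 142.8, 100.3]
orientation: [3.13, -0.102, -0.068]
wrist_force: [-1.1, 1.4, 9.4]
grip_width: 0.5
```

```bash
python3 go.py 472 141 61 -94
```

```text
t 20.92 tcp [476.6 142.8 100.3] tool y deg -93.73 tilt [-0.0435 -0.0079 -0.999 ] F [-1.1  1.4  9.4] w 0.5 j6 1.88
tool delta mm [-2.8  1.7 39.5]
turn 0.27
```

>>> carry_out(commands=[[-0.001,0.001,0.008,0],[-0.001,0,0.008,0],[0,0,0.008,0],[0,0,0.006,0],[0,0,0.003,0],[0,0,0,0]])

```text
time_s: 21.42
tool_pos: [471.9, 142.4, 61.9]
orientation: [3.13, -0.101, -0.063]
wrist_force: [1.3, -2.0, 10.6]
grip_width: 0.6
```

```bash
python3 go.py 475 141 60 -94; python3 - <<'E'
from h import *
snap('side','d14')
a=cv2.imread('pics/d14.png')[140:340,180:420];cv2.imwrite('pics/d14z.png',cv2.resize(a,None,fx=3,fy=3,interpolation=cv2.INTER_CUBIC))
snap('scene','s14')
a=cv2.imread('pics/s14.png')[130:330,200:440];cv2.imwrite('pics/s14z.png',cv2.resize(a,None,fx=3,fy=3,interpolation=cv2.INTER_CUBIC))
E
```

```text
t 21.42 tcp [471.9 142.4  61.9] tool y deg -93.68 tilt [-0.0408 -0.0076 -0.9991] F [ 1.3 -2.  10.6] w 0.6 j6 1.88
tool delta mm [3.3 1.2 1.7]
turn 0.32
```

View pics/d14z.png

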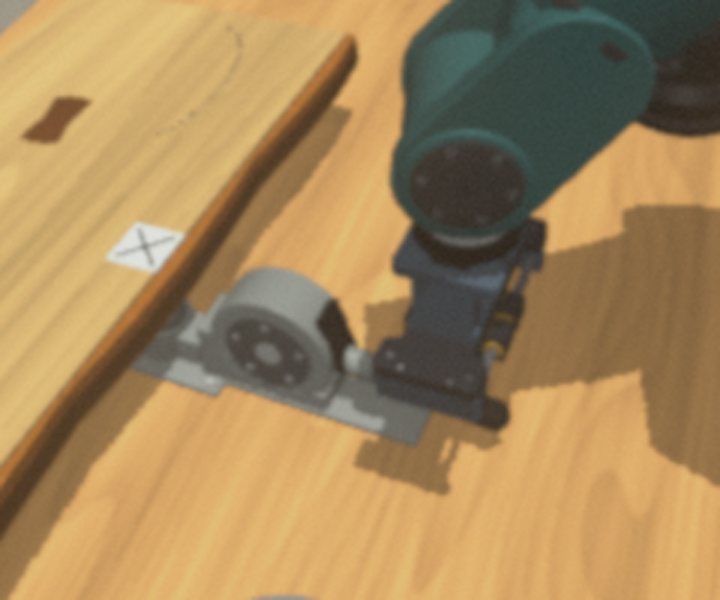

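View pics/s14z.png

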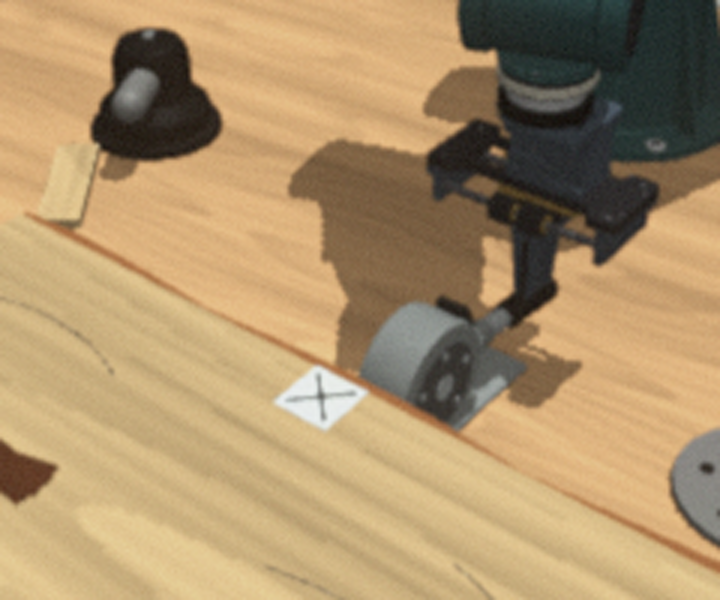

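```bash
cat > rise.py <<'E'
from meas import *
def tri(d_,s_):
    d_=np.array(d_)/3+[180,140]; s_=np.array(s_)/3+[200,130]
    return least_squares(lambda p:np.r_[proj(D,p)[0]-d_,proj(S,p)[0]-s_],[747,123,100])
a=tri((151,264),(324.5,413.5))
def rise(d_,s_):
    b=tri(d_,s_); print(a.x.round(1),b.x.round(1),'delta',(b.x-a.x).round(1),a.fun.round(1),b.fun.round(1))
E
python3 - <<'E'
from rise import *
rise((146,246),(320.5,397))
E
```

```text
[747.5 124.2 100. ] [750.6 122.8 117.3] delta [ 3.1 -1.4 17.3] [-0.1  0.2 -0.1 -0.2] [-0.2  0.6 -0.3 -0.4]
```

>>> carry_out(commands=[[0,0,0.002,0],[0,0,0.002,0],[0,0,0,0],[0,0,-0.006,0],[0,0,-0.01,0],[0.002,0,-0.014,0],[0.003,0,-0.014,0],[0.003,0,-0.014,0],[0.004,0,-0.014,0],[0.004,0,-0.014,0],[0.004,0,-0.014,0],[0.004,0,-0.014,0]])

```text
time_s: 22.52
tool_pos: [495.4, 141.4, 166.0]
orientation: [3.127, -0.097, -0.071]
wrist_force: [1.9, -0.3, 0.9]
grip_width: 0.5
```

>>> carry_out(commands=[[0.005,0,-0.014,0],[0.005,0,-0.014,0],[0.004,0,-0.012,0],[0.003,0,-0.006,0],[0,0,0,0]])

```text
time_s: 22.93
tool_pos: [514.0, 141.0, 210.8]
orientation: [3.126, -0.097, -0.074]
wrist_force: [0.3, -0.2, -0.7]
grip_width: 0.3
```

```bash
python3 go.py 510 141 200 -94
```

```text
t 22.93 tcp [514.  141.  210.8] tool y deg -93.52 tilt [-0.0475 -0.0117 -0.9988] F [ 0.3 -0.2 -0.7] w 0.3 j6 1.86
tool delta mm [-3.5  0.1 11. ]
turn 0.48
```

>>> carry_out(commands=[[-0.002,0,0.01,0],[-0.002,0,0.008,0],[-0.002,0,0.008,0],[-0.002,0,0.008,0],[-0.003,0,0.008,0],[-0.003,0,0.008,0],[-0.003,0,0.008,0],[-0.002,0,0.008,0],[-0.002,0,0.008,0],[-0.002,0,0.008,0],[-0.001,0,0.008,0],[-0.001,0,0.008,0]])

```text
time_s: 23.93
tool_pos: [475.3, 141.9, 99.1]
orientation: [3.126, -0.098, -0.086]
wrist_force: [0.4, 3.7, 9.4]
grip_width: 0.3
```

```bash
python3 go.py 472 141 60 -94
```

```text
t 23.93 tcp [475.3 141.9  99.1] tool y deg -93.57 tilt [-0.0555 -0.0114 -0.9984] F [0.4 3.7 9.4] w 0.3 j6 1.87
tool delta mm [-1.1  0.5 39.2]
turn 0.43
```

>>> carry_out(commands=[[0,0,0.008,0],[0,0,0.008,0],[0,0,0.008,0],[0,0,0.006,0],[0,0,0.003,0],[0,0,0.002,0],[0,0,0.001,0],[0,0,0,0]])

```text
time_s: 24.6
tool_pos: [471.7, 142.5, 57.2]
orientation: [3.127, -0.097, -0.082]
wrist_force: [-10.3, -4.1, 44.2]
grip_width: 0.1
```

```bash
python3 go.py 475 141 58 -94; python3 - <<'E'
from h import *
snap('side','d15')
a=cv2.imread('pics/d15.png')[140:340,180:420];cv2.imwrite('pics/d15z.png',cv2.resize(a,None,fx=3,fy=3,interpolation=cv2.INTER_CUBIC))
snap('scene','s15')
a=cv2.imread('pics/s15.png')[130:330,200:440];cv2.imwrite('pics/s15z.png',cv2.resize(a,None,fx=3,fy=3,interpolation=cv2.INTER_CUBIC))
E
```

```text
t 24.6 tcp [471.7 142.5  57.2] tool y deg -93.53 tilt [-0.053  -0.0105 -0.9985] F [-10.3  -4.1  44.2] w 0.1 j6 1.87
tool delta mm [ 3.4  1.3 -1. ]
turn 0.47
```

View pics/d15z.png

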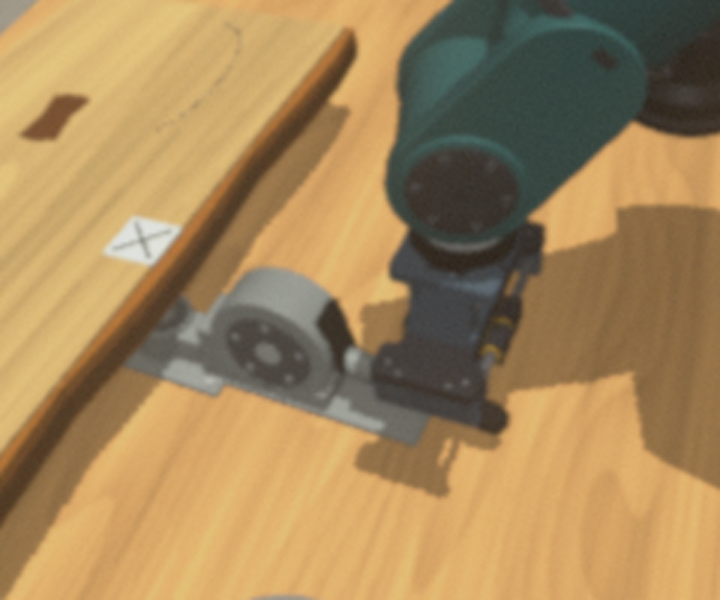

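View pics/s15z.png

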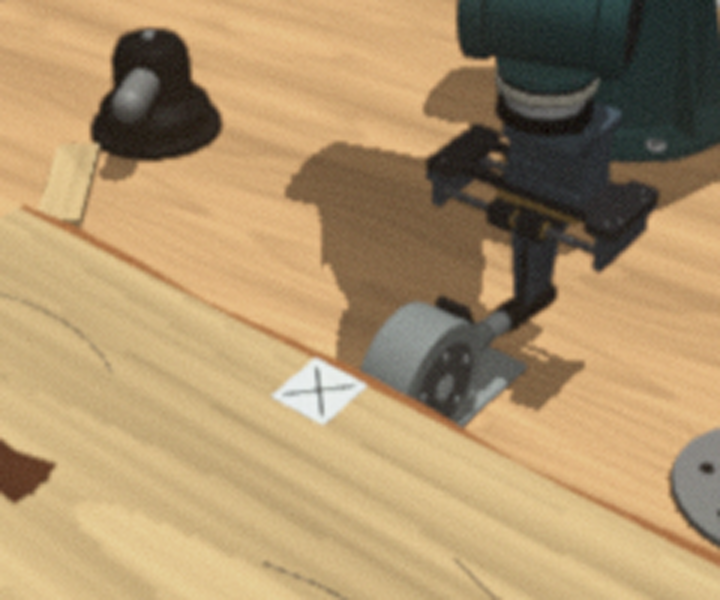

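>>> carry_out(commands=[[0,0,-0.0015,0],[0,0,0,0]])

```text
time_s: 24.87
tool_pos: [471.4, 142.4, 58.9]
orientation: [3.127, -0.096, -0.081]
wrist_force: [0.0, -1.0, 17.8]
grip_width: 0.4
```

```bash
python3 go.py; python3 - <<'E'
from rise import *
rise((142,238.5),(319.5,391))
E
```

```text
t 24.87 tcp [471.4 142.4  58.9] tool y deg -93.51 tilt [-0.0523 -0.0108 -0.9986] F [ 0.  -1.  17.8] w 0.4 j6 1.87
[747.5 124.2 100. ] [752.9 123.5 125. ] delta [ 5.4 -0.7 25. ] [-0.1  0.2 -0.1 -0.2] [-0.3  0.8 -0.4 -0.6]
```

```bash
python3 - <<'E'
from h import *
for i in range(6): bot.snapshot('side')
st=bot.read_state(); print(st['time_s'],st['tool_pos'],st['wrist_force'])
if st['wrist_force'][2]>12: bot.close_job(); print('closed')
E
```

```text
25.1667 [471.40273691 142.43325988  58.65370388] [-1.71509549 -2.17074512 21.14134642]
the job is handed in; nothing more can be done
closed
```

I set the jack flat with its saddle under the cross, pumped four strokes, and handed the job in at 25 s. The handle was held at its bottom stop when I did. `close_job` reports no verdict, so the result is unconfirmed.

**Placing:** I gripped the jack by its case, turned it about 92° and set it down in front of the slab. I then re-gripped it and slid it in. The wrist camera put the saddle about 2 mm from the cross. That check came before I let go; later side views showed the jack had not moved.

**Last checks:**
- **Rise:** the two cameras together put the marked cross about 25 mm up, good to roughly 1.5 mm. It was about 17 mm after the third stroke.
- **Slab shift:** the cross on top moved about 5 mm away from the robot. Roughly 4 mm of that is the slab tilting, so the slab itself barely moved.
- **Handle:** the fingers push down with 18 to 21 N, steady over the last 0.3 s, against 5 to 12 N needed to hold it.
- **Bystanders:** they showed no movement in the last scene and side pictures.

**Not ideal:**
- **Stop force:** the first, second and fourth strokes pressed briefly past the stop, at 71, 46 and 44 N. I eased off after the fourth.
- **Bearers:** I could not measure the forces on the two bearers and the saddle. That the slab is off the near bearer, and still on the far one, is inferred from the lift and tilt.

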